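Clamp a fossil slab in the preparation vise

TASK

Lay the long plaster-jacketed fossil slab lengthwise on the bed of the specimen vise, bone side up, and push it straight in under the screw until it is fully home against the end stop. Then turn the T-handle clockwise (seen from above) until the resistance has risen clearly, by about two thirds of the screw's free-running drag, and the foot holds the slab firmly; do not overtighten, that cracks the slab. Then let go. Leave the other things on the bench where they are.

Things in the scene. Friction and masses are not known exactly. Their poses are not given: they have to be found in the camera images.
- slab: Long fossil slab: a block of tan rock in a white plaster jacket, 130 mm long (its x), 46 mm wide (y), 38 mm high, 0.3 to 0.6 kg, flat on top apart from a low relief of brown bone. Starts lying on the bench, bone side up. Origin at the centre of its underside. Either end may go in first.
- vise: Grey specimen vise, fixed to the bench at an angle that varies. Origin on the screw's axis, at bench height; z up; x along the bed, from the open loading end to the end stop. Bed: plate 18 mm thick, x = -170 to +50 mm, y = -45 to +85 mm. A slab that is home lies along x, centred on y = 0, its centre at x = -30 mm. Before that it can be set down further out, clear of handle and arm, and pushed in.
- stop_face (a point): Middle of the end stop's face, at x = +35, y = 0, 28 mm above the bench in the vise's frame, facing the loading end. The stop is a steel bar 80 mm long across the bed, its top 38 mm above the bench.
- screw_nut (a point): Where the upright screw leaves the top of the vise's arm: on the screw's axis, 118 mm above the bench. In the vise's frame the arm spans x = -20 to +20, y = -25 to +85 mm, heights 92 to 118 mm, overhanging the bed from a column 44 mm by 34 mm at y = +51 to +85 mm.
- screw: Upright steel screw; this body goes down but does not turn. Origin on its axis at the height of the T-handle bar's centre, 167 to 170 mm above the bench at the start. A round foot 26 mm across at its lower end presses on the slab. Its reach was set by hand and varies by 6 mm, so its height cannot be told exactly from the screw: it starts 3 to 12 mm above the top of a slab on the bed.
- bar_end (a point): Middle of one end of the T-handle's level bar, 50 mm from the screw's axis; it turns with the handle. Bar of round steel 11 mm thick, 100 mm long (15 mm thick caps on the outer 5 mm), hub 20 mm across in the middle; both arms alike, can be gripped from above between hub and cap. Clockwise seen from above lowers screw and foot 5 mm per rad; the foot bears after 0.6 to 2.4 rad.
- bar_mid (a point): Centre of the T-handle's bar, on the screw's axis. Turning free drags with 0.25 N m (7 N at 36 mm). Once the foot bears, 1 mm down adds about 12 N, and each N of clamping adds 0.005 N m: 0.10 more than free at 20 N, just firm; 0.16 more is right; 0.25 more (50 N) too tight; 70 N cracks the slab. Standing still, part of the drag may not show: compare like with like. The screw stays where left.
- nodule: Bystander: round flat stone nodule 80 mm across, 36 mm high. Origin under its centre.
- jar: Bystander: small jar with white cap, 52 mm across, 65 mm high. Origin under its centre.
- grinder: Bystander: black rotary grinder standing upright, 52 mm across, 184 mm high. Origin under its centre.
- beaker: Bystander: closed white plastic tub, 64 mm across, 80 mm high. Origin under its centre.
- brush: Bystander: brush lying on the bench.
- hammer: Bystander: small hammer, 200 mm long, lying on the bench.
- chisel: Bystander: steel chisel, 130 mm long, 12 mm thick, lying on the bench.
Things that resemble listed ones, but are neither listed nor needed, are in the scene too. What is shaped like the slab but blue, purple or turquoise is not meant.

How it is judged:
By the outcome, as a careful person would: the job done as asked, in the order asked, and still so for the second after the job is handed in, with the robot touching nothing.
It also fails if it takes over 72 s, if anything falls off the work surface, if the arm or the gripper's body presses on something with over 40 N, if the wrist force passes 120 N, or if a joint passes its speed limit or range.

ROBOT

A 6-joint arm with a two-finger parallel gripper is mounted at the origin on the work surface. World frame = base frame: x ahead of the robot, y to its left, z up, the work surface at z = 0. Lengths are in mm, angles in rad, forces in N, time in s.
With the tool pointing down it reaches from about 325 to 775 mm from the base axis. Payload 9.3 kg.
Tool frame: the origin (TCP) lies at the centre of the arm's flange, where the gripper is bolted on; the fingertips stand 173 mm ahead of it and the grasp point (between the pads) lies 155 mm ahead of it; z points along the fingers, y is the direction in which the jaws open and shut (so a half turn about z gives the same grasp; the last joint's range is limited). The gripper opens to 85 mm and grips with 20 to 120 N. Pads are 22 mm wide; open, the fingers measure 114 mm over their backs; the gripper's body (76 mm by 85 mm) begins 54 mm behind the grasp point. The pads swing forward as they close: fully open they stand 13 mm farther back than shut.
Start: joints at [0.981, 0.259, 0.021, 1.334, 0, 1.418], TCP at [232.674, 498.357, 404.679] pointing down, gripper open.
Joint ranges: [-3.04, 3.04], [-0.91, 1.82], [-1.04, 1.36], [-1.92, 1.95], [-1.52, 1.45], [-3.14, 3.14]. Speed limits (rad/s): [2.22, 2.22, 2.79, 3.14, 3.14, 3.14].

INTERFACE

Orientations are given as a unit quaternion [x, y, z, w].
In Python, from rig import ctrl gives the robot as it stands.
- The arm moves only by the shell command python3 -m creep 'ROWS' [FORCE]. ROWS is JSON, a list of rows, each a list of 7 numbers: the shift along the world's x, y, z in cm, then the turn, a rotation vector about the world's x, y, z in rad, then the finger opening in cm, from 0 to 8.54. In form: [[tx, ty, tz, rx, ry, rz, gripper], ...]. A call has 1 to 10 rows; each row is the pose to reach, as a shift and turn from the pose commanded when the call began; what a row does not reach only later rows make up. A row lasts 1/10 s, in which the tool goes at most 50 mm and 8.59 degrees, less where a joint would pass 70% of its speed; a pose out of reach is approached as far as the arm can. A call with a gripper value outside its range is refused whole. The fingers move at their own pace and stop on an object; FORCE is the grip in N (left out, the last holds). Time passes only in rows, so rows that repeat a pose let the fingers close. It gives the time, the measured TCP pose, the force and the opening at its end, in the units of the state.
- ctrl.get_obs(): the state, without advancing time (a new reading comes with each control period).
- ctrl.read_camera(name): name is "side" or "top" or "wrist"; returns the picture (384x512x3 uint8, red, green, blue); there is no depth.
- ctrl.camera_params(name): a dict with "fx", "fy", "cx", "cy" (pixels), "pose" (4x4, takes a point from camera to world coordinates). Camera axes: x right, y up, looking along -z (the intrinsics and any distortion apply to the point x, -y, -z); pixel columns grow to the right and rows downward; lengths in mm; the calibration is good to about 2 mm. A picture is of the moment at which its call begins: read the wrist's pose just before it. camera_params takes no time and is no camera call; for the wrist camera it gives the pose at the moment of the call.
- ctrl.close_job(): hands the job in, once; it reports no verdict.
The state is a dict: "time_s": time; "qpos": joint angles; "joint_vel": joint speeds; "tau": joint torques, N m; "position": TCP position; "ee_rot": TCP orientation; "ft_force": force on the tool from outside, world axes, zero at the start; "torque": the same for the moment, N m; "opening": finger opening in mm.
Only numpy, scipy, OpenCV 4.12 (cv2) and the standard library are available. Lean on these libraries where they do the work, as an engineer would, in place of code of your own. Each camera call takes 0.05 s, during which the arm holds its last target. There are 200 camera calls.

## Working session

There is one attempt and no reset: what is moved stays moved. The work goes in short steps, Python scripts to look and compute and a shell command to move; the robot and the scene stay as the last step left them, time stands still between calls to the robot, and variables do not carry over. Pictures are saved under pics/ and viewed, about 8 in all and at most 12, crops included, and the job is handed in when it is done.

```bash
ls; mkdir -p pics; cat > h.py <<'E'
import numpy as np, cv2
from rig import ctrl
def P(n):
    p=ctrl.camera_params(n); return p
def ray(p,u,v):
    T=np.array(p["pose"]); d=np.array([(u-p["cx"])/p["fx"],-(v-p["cy"])/p["fy"],-1.]); return T[:3,3],T[:3,:3]@d
def at(p,u,v,z):
    o,d=ray(p,u,v); return o+d*(z-o[2])/d[2]
def proj(p,X):
    T=np.array(p["pose"]); c=T[:3,:3].T@(np.array(X,float)-T[:3,3]); return p["cx"]+p["fx"]*c[0]/-c[2], p["cy"]+p["fy"]*(-c[1])/-c[2]
def save(n,f):
    im=np.array(ctrl.read_camera(n)); cv2.imwrite(f,im[:,:,::-1]); return im
E
python3 - <<'E'
from h import *
for n in("top","side"):
    save(n,f"pics/{n}1.png"); print({k:(np.round(v,3).tolist()) for k,v in P(n).items() if k!='distortion'})
    print(P(n).keys())
print(ctrl.get_obs())
a=cv2.imread("pics/top1.png");b=cv2.imread("pics/side1.png")
cv2.imwrite("pics/top1b.png",cv2.resize(a,(800,600)))
cv2.imwrite("pics/side1b.png",cv2.resize(b,(800,600)))
E
```

```text
pics
{'fx': 404.92, 'fy': 404.92, 'cx': 263.04, 'cy': 187.802, 'pose': [[-0.017, 0.99, -0.138, 323.284], [-1.0, -0.018, -0.003, 41.413], [-0.006, 0.138, 0.99, 1392.667], [0.0, 0.0, 0.0, 1.0]]}
dict_keys(['fx', 'fy', 'cx', 'cy', 'pose'])
{'fx': 420.455, 'fy': 420.455, 'cx': 253.538, 'cy': 185.403, 'pose': [[0.723, 0.528, -0.445, -34.827], [-0.691, 0.549, -0.471, -536.943], [-0.004, 0.648, 0.762, 1089.126], [0.0, 0.0, 0.0, 1.0]]}
dict_keys(['fx', 'fy', 'cx', 'cy', 'pose'])
{'time_s': 0.1, 'qpos': array([ 9.81377110e-01,  2.59151768e-01,  2.08433619e-02,  1.33373344e+00,
       -1.57693785e-06,  1.41820008e+00]), 'joint_vel': array([ 0.00136498, -0.00043205,  0.002421  ,  0.00018962,  0.00053093,
       -0.00062993]), 'tau': array([ 6.10607109e-03, -5.56690586e+01,  3.45072627e+01,  1.15659926e-02,
       -1.39891863e-04,  1.84297812e-05]), 'position': array([232.66079927, 498.31457854, 404.12012656]), 'ee_rot': array([ 2.16679078e-01,  9.76242690e-01, -5.80672345e-04, -2.25048837e-04]), 'ft_force': array([-0.14736174, -0.48401873,  0.14842999]), 'torque': array([-0.0213325 ,  0.00492769, -0.02181657]), 'opening': 85.28914719616894}
```

View pics/top1b.png

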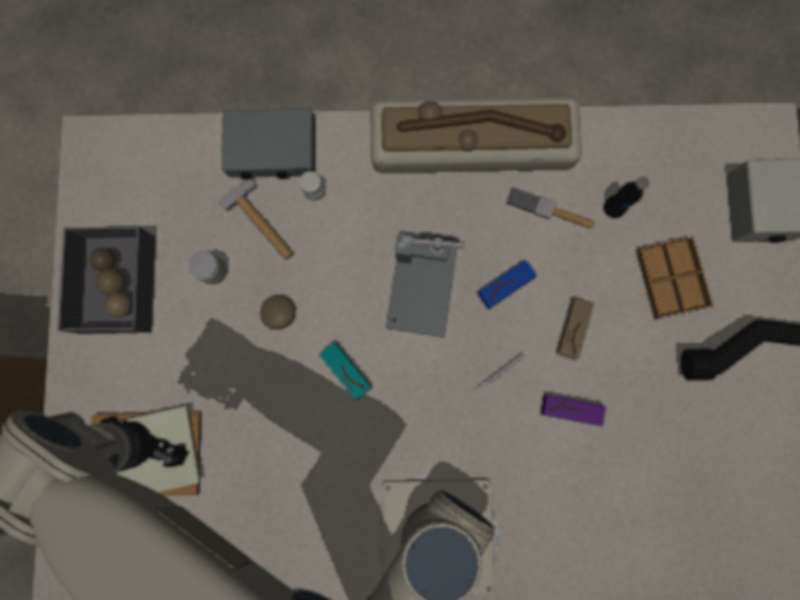

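View pics/side1b.png

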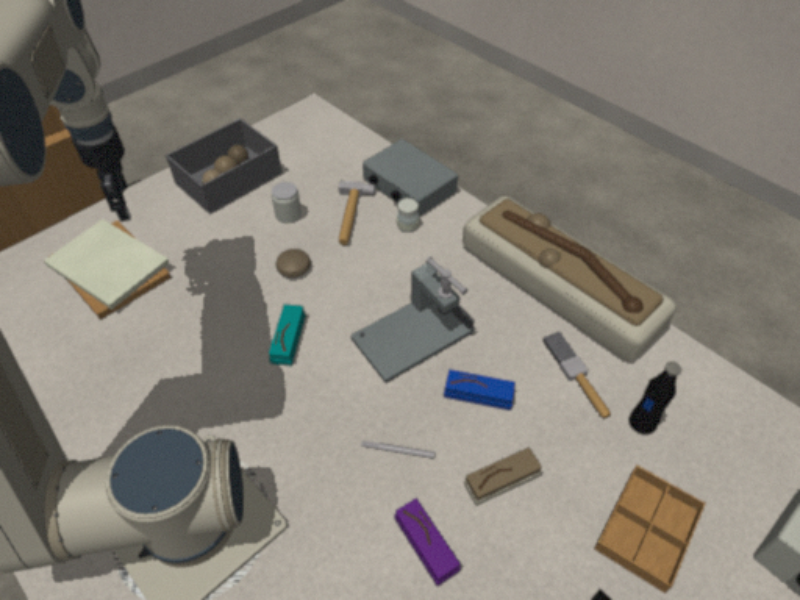

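```bash
python3 - <<'E'
from h import *
a=cv2.imread("pics/top1.png");b=cv2.imread("pics/side1.png")
c1=cv2.resize(a[140:225,235:325],(540,510),interpolation=cv2.INTER_CUBIC)  # x6 vise
c2=cv2.resize(a[180:240,335:400],(260,240),interpolation=cv2.INTER_CUBIC) # x4 slab
o=np.zeros((510,800,3),np.uint8);o[:,:540]=c1;o[:240,540:]=c2
d=cv2.resize(b[155:250,215:345],(260,190),interpolation=cv2.INTER_CUBIC);o[245:435,540:]=d
cv2.imwrite("pics/crop1.png",np.clip(o*1.5,0,255).astype(np.uint8))
E
```

```text
(no output)
```

View pics/crop1.png

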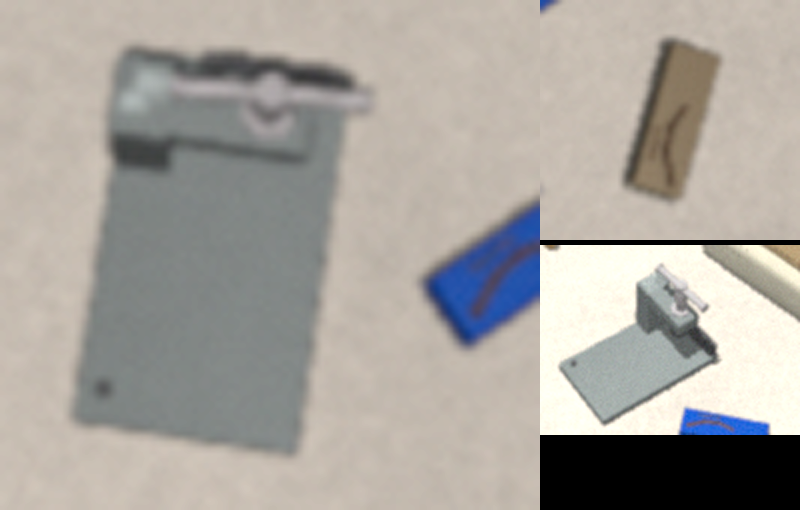

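```bash
python3 - <<'E'
from h import *
p=P("top")
f=lambda u,v,z:at(p,u,v,z)[:2]
A=f(235+73/6-.5,140+420/6-.5,18);B=f(235+297/6-.5,140+453/6-.5,18)
print("bed",A,B,np.linalg.norm(A-B))
yv=(A-B)/np.linalg.norm(A-B); xv=np.array([yv[1],-yv[0]]); print("xv",xv,np.arctan2(xv[1],xv[0]))
C=f(235+346/6-.5,140+95/6-.5,18);print("right far bed edge dir",C-B)
O=(A+B)/2+170*xv-20*yv; print("origin from bed",O)
print("hub",f(235+270/6-.5,140+89/6-.5,168), [f(235+x/6-.5,140+y/6-.5,168) for x,y in((167,86),(372,99))])
S=np.array([f(335+(x-540)/4-.5,180+y/4-.5,38) for x,y in((668,38),(720,54),(678,200),(628,186))]);print(S,S.mean(0),np.diff(S,axis=0,append=S[:1]))
d=(S[0]+S[1]-S[2]-S[3]);print(np.arctan2(d[1],d[0]))
s=P("side");print("side proj origin z18 bed corner etc",[np.round(proj(s,X)) for X in([*O,168],[*A,18],[*B,18],[*S.mean(0),38])])
from scipy.spatial.transform import Rotation as R
print(R.from_quat(ctrl.get_obs()["ee_rot"]).as_matrix().round(3)); print(np.round(P("wrist")["pose"],3),P("wrist")["fx"])
E
```

```text
bed [441.54194109 103.17834438] [420.62379684 -23.3690839 ] 128.2646497050588
xv [ 0.98661189 -0.16308581] -0.1638175334150377
right far bed edge dir [206.26948849 -33.25919753]
origin from bed [595.54517383  -7.55219518]
hub [597.62867665  -6.91460016] [array([600.17229877,  46.07364786]), array([591.42085259, -59.23929292])]
[[ 502.05386165 -302.56111434]
 [ 487.70142319 -345.5415259 ]
 [ 366.09875389 -303.77466125]
 [ 378.4008487  -262.83768434]] [ 433.56372186 -303.67874646] [[ -14.35243846  -42.98041156]
 [-121.6026693    41.76686465]
 [  12.3020948    40.9369769 ]
 [ 123.65301295  -39.72343   ]]
-0.32079027171560676
side proj origin z18 bed corner etc [array([286., 176.]), array([224., 214.]), array([247., 243.]), array([322., 300.])]
[[-0.906  0.423 -0.001]
 [ 0.423  0.906 -0.001]
 [ 0.    -0.001 -1.   ]]
[[ 4.24000e-01 -8.68000e-01 -2.57000e-01  1.67512e+02]
 [ 9.06000e-01  4.06000e-01  1.21000e-01  5.28492e+02]
 [-0.00000e+00 -2.84000e-01  9.59000e-01  3.71443e+02]
 [ 0.00000e+00  0.00000e+00  0.00000e+00  1.00000e+00]] 288.0863458069706
```

```bash
python3 -m creep '[[10,-40,0,0,0,0,8.5],[10,-40,0,0,0,0,8.5],[10,-40,0,0,0,0,8.5],[10,-40,0,0,0,0,8.5],[10,-40,0,0,0,0,8.5],[10,-40,0,0,0,0,8.5],[10,-40,0,0,0,0,8.5],[10,-40,0,0,0,0,8.5],[10,-40,0,0,0,0,8.5]]'
python3 -m creep '[[10.1,-40.2,-7.5,0,0,0.12,8.5],[10.1,-40.2,-7.5,0,0,0.12,8.5],[10.1,-40.2,-7.5,0,0,0.12,8.5],[10.1,-40.2,-7.5,0,0,0.12,8.5],[10.1,-40.2,-7.5,0,0,0.12,8.5],[10.1,-40.2,-7.5,0,0,0.12,8.5],[10.1,-40.2,-7.5,0,0,0.12,8.5],[10.1,-40.2,-7.5,0,0,0.12,8.5],[10.1,-40.2,-7.5,0,0,0.12,8.5],[10.1,-40.2,-7.5,0,0,0.12,8.5]]'
python3 - <<'E'
from h import *
o=ctrl.get_obs();print(o["time_s"],o["position"],o["qpos"].round(2),o["ft_force"].round(2))
import json
p=P("wrist");json.dump({k:np.array(v).tolist() for k,v in p.items()},open("w1.json","w"))
im=save("wrist","pics/w1.png");cv2.imwrite("pics/w1b.png",cv2.resize(im[:,:,::-1],(800,600)))
print([np.round(np.array(proj(p,X))*800/512) for X in ([433.5,-303.7,38],)])
E
```

```text
time_s: 1.0
position: [333.2, 94.7, 404.6]
ee_rot: [0.219, 0.976, -0.0, 0.0]
ft_force: [-0.1, 0.1, -0.4]
opening: 85.0
time_s: 2.0
position: [434.0, -307.0, 327.8]
ee_rot: [0.159, 0.987, 0.0, -0.001]
ft_force: [-0.7, 0.1, -0.0]
opening: 85.3
2.0 [ 434.01255403 -306.9801306   327.78889587] [-0.77  0.26 -0.17  1.14 -0.   -0.45] [-0.66  0.14 -0.02]
[array([400., 293.])]
```

View pics/w1b.png

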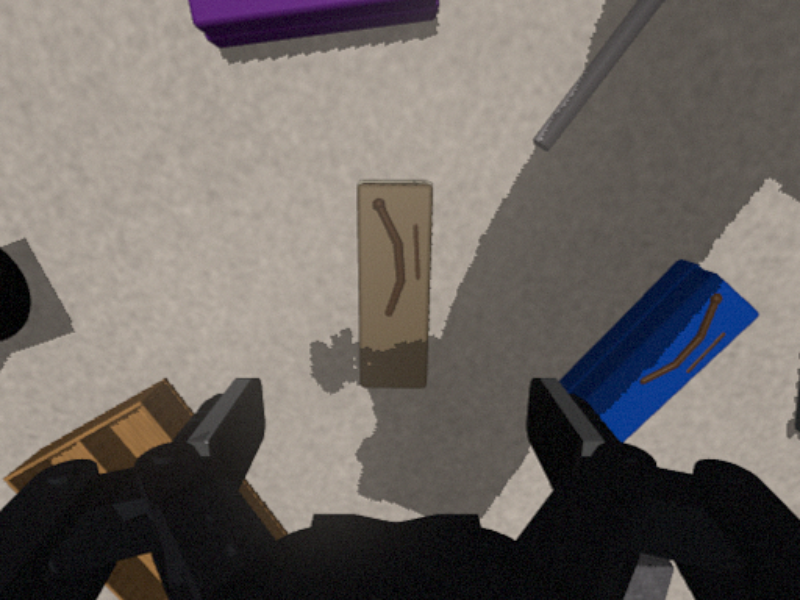

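The wrist view shows the tan slab with brown bone up, its corners at (358,184), (432,184), (427,386) and (360,387). The blue slab is at (660,350) and the purple one at (315,20).

```bash
python3 - <<'E'
from h import *
import json
p=json.load(open("w1.json"));k=512/800
S=np.array([at(p,u*k,v*k,38)[:2] for u,v in((358,184),(432,184),(427,386),(360,387))])
print(S.round(1),S.mean(0),np.linalg.norm(np.diff(S,axis=0,append=S[:1]),axis=1))
d=S[2]+S[3]-S[0]-S[1];print(np.arctan2(d[1],d[0]))
from scipy.spatial.transform import Rotation as R
y=R.from_quat(ctrl.get_obs()["ee_rot"]).as_matrix()[:,1];print("jaw",np.arctan2(y[1],y[0]),ctrl.get_obs()["position"])
E
```

```text
[[ 366.7 -306.1]
 [ 379.6 -267.3]
 [ 496.5 -306.4]
 [ 483.8 -346.7]] [ 431.67797854 -306.64992356] [ 40.924712   123.24625549  42.25435777 123.92460695]
-0.3286485350129786
jaw 1.2517791634551518 [ 433.59705989 -305.06390638  328.32402828]
```

```bash
python3 -m creep '[[0,0,-4,0,0,0,8.5],[0,0,-8,0,0,0,8.5],[0,0,-12,0,0,0,8.5],[0,0,-14.2,0,0,0,8.5],[0,0,-14.6,0,0,0,8.5],[0,0,-14.6,0,0,0,4],[0,0,-14.6,0,0,0,3],[0,0,-14.6,0,0,0,3],[0,0,-14.6,0,0,0,3],[0,0,-14.6,0,0,0,3]]' 70
python3 -m creep '[[0,0,0,0,0,0,3],[0,0,0,0,0,0,3],[0,0,0,0,0,0,3],[0,0,1,0,0,0,3],[0,0,3,0,0,0,3],[0,0,6,0,0,0,3],[0,0,8,0,0,0,3],[0,0,8,0,0,0,3]]'
```

```text
time_s: 3.05
position: [434.1, -304.1, 185.8]
ee_rot: [0.158, 0.987, -0.001, 0.001]
ft_force: [-1.3, 0.7, 8.7]
opening: 44.5
time_s: 3.85
position: [434.1, -304.0, 267.0]
ee_rot: [0.158, 0.987, -0.001, 0.002]
ft_force: [1.8, -0.7, -4.5]
opening: 44.7
```

```bash
python3 -m creep '[[5,25,6,0,0,0.155,3],[5,25,6,0,0,0.155,3],[5,25,6,0,0,0.155,3],[5,25,6,0,0,0.155,3],[5,25,6,0,0,0.155,3],[5,25,6,0,0,0.155,3],[5,31.3,6,0,0,0.155,3],[5,31.3,6,0,0,0.155,3],[5,31.3,6,0,0,0.155,3],[5,31.3,6,0,0,0.155,3]]'
python3 - <<'E'
from h import *
o=ctrl.get_obs();print(o["time_s"],o["position"],o["qpos"].round(2),o["ft_force"].round(2))
import json
p=P("wrist");json.dump({k:np.array(v).tolist() for k,v in p.items()},open("w2.json","w"))
im=save("wrist","pics/w2.png");cv2.imwrite("pics/w2b.png",cv2.resize(im[:,:,::-1],(800,600)))
O=np.array([596.5,-7.3]);x=np.array([.9866,-.1633]);y=np.array([.1633,.9866])
print([np.round(np.array(proj(p,[*(O+a*x+b*y),18]))*800/512) for a,b in((-170,85),(-170,-45),(50,-45))])
E
```

```text
time_s: 4.85
position: [483.6, 9.0, 323.1]
ee_rot: [0.081, 0.997, -0.0, -0.0]
ft_force: [0.6, -0.9, -3.1]
opening: 44.7
4.85 [483.5916383    9.03208036 323.12720234] [-0.15  0.19 -0.29  1.1  -0.    0.01] [ 0.56 -0.85 -3.13]
[array([544., 197.]), array([323., 197.]), array([336., 506.])]
```

View pics/w2b.png

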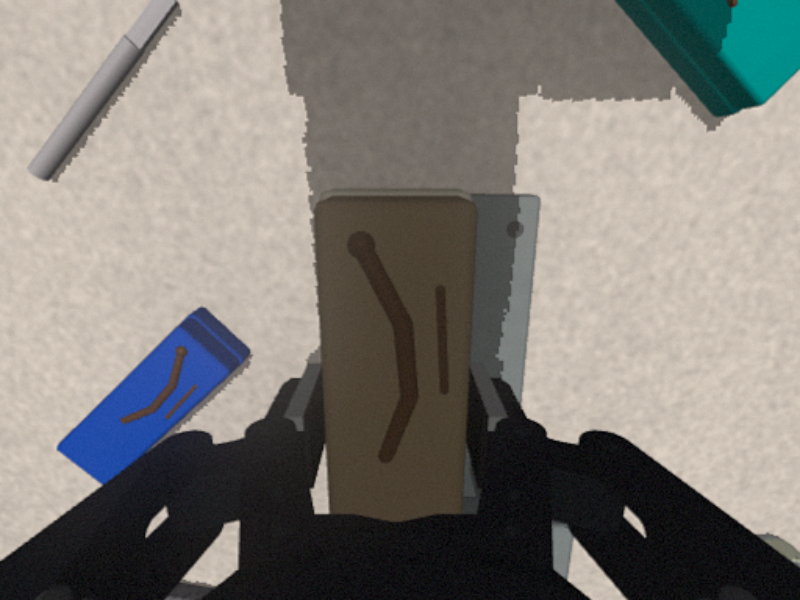

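```bash
python3 - <<'E'
from h import *
import json
p=json.load(open("w2.json"));k=512/800
for u,v in((540,195),(530,300),(519,405)): print(u,v,at(p,u*k,v*k,18)[:2].round(1))
print("slab near end top corners z?",[at(p,u*k,v*k,323-185+38)[:2].round(1) for u,v in((318,200),(474,200))])
s=save("side","pics/s2.png");a=cv2.imread("pics/s2.png")
cv2.imwrite("pics/s2b.png",cv2.resize(a[140:270,200:370],(800,612))[:600])
E
```

```text
540 195 [441.  102.4]
530 300 [504.6  91.5]
519 405 [577.5  78.4]
slab near end top corners z? [array([4.168e+02, 2.000e-01]), array([423.1,  38.5])]
```

View pics/s2b.png

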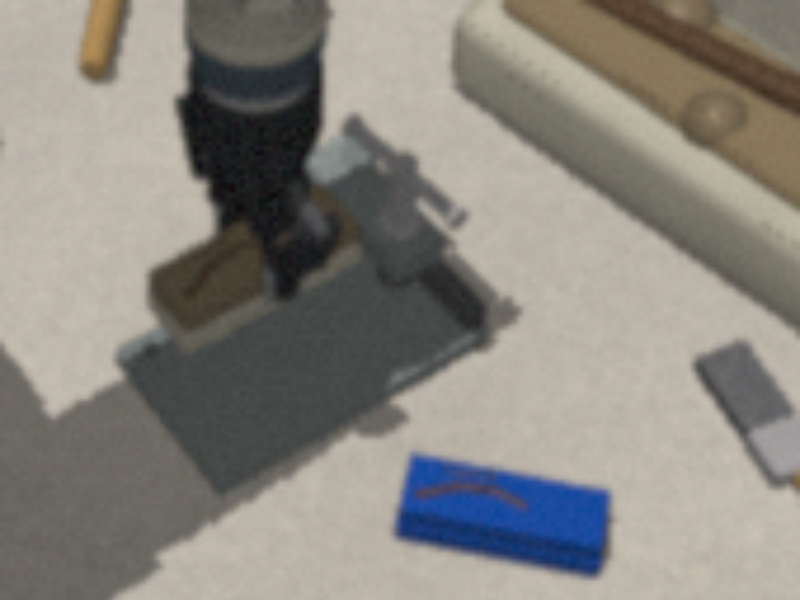

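```bash
python3 -m creep '[[1.4,0,-3,0,0,0,3],[1.4,0,-7,0,0,0,3],[1.4,0,-10,0,0,0,3],[1.4,0,-11,0,0,0,3],[1.4,0,-11.5,0,0,0,3],[1.4,0,-11.5,0,0,0,3]]'
python3 -m creep '[[0,0,-0.1,0,0,0,3],[0,0,-0.2,0,0,0,3],[0,0,-0.2,0,0,0,3]]'; python3 -c "
from h import *
o=ctrl.get_obs();print(o['position'],o['ft_force'])"
```

```text
time_s: 5.55
position: [498.1, 8.8, 209.1]
ee_rot: [0.081, 0.997, -0.0, 0.0]
ft_force: [0.6, 1.0, -3.2]
opening: 44.8
time_s: 5.85
position: [497.9, 9.4, 207.4]
ee_rot: [0.081, 0.997, -0.0, 0.001]
ft_force: [0.6, -0.6, -3.5]
opening: 45.1
[497.85231274   9.36466027 207.40099035] [ 0.57355811 -0.61927765 -3.53992576]
```

```bash
python3 -m creep '[[0,0,-0.1,0,0,0,3],[0,0,-0.2,0,0,0,3],[0,0,-0.2,0,0,0,3]]';python3 -m creep '[[0,0,-0.1,0,0,0,3],[0,0,-0.2,0,0,0,3],[0,0,-0.2,0,0,0,3]]'; python3 -c "
from h import *
o=ctrl.get_obs();print(o['position'],o['ft_force'],o['torque'])"
```

```text
time_s: 6.15
position: [497.6, 9.4, 204.6]
ee_rot: [0.081, 0.997, 0.0, -0.0]
ft_force: [0.4, 0.1, -3.2]
opening: 44.7
time_s: 6.45
position: [497.5, 9.4, 203.8]
ee_rot: [0.081, 0.997, -0.0, 0.0]
ft_force: [-6.7, 1.1, 12.2]
opening: 44.8
[497.54983435   9.44293311 203.80783754] [-6.71314323  1.11448154 12.16388308] [-0.00905     1.01050483 -0.07171712]
```

```bash
python3 -m creep '[[0,0,0,0,0,0,8],[0,0,0,0,0,0,8],[0,0,0.2,0,0,0,8],[0,0,0.2,0,0,0,8],[-2.2,0.4,0.2,0,0,0,8],[-4.5,0.75,0.2,0,0,0,8],[-4.5,0.75,0.2,0,0,0,8],[-4.5,0.75,0.2,0,0,0,8],[-4.5,0.75,0.2,0,0,0,8]]'
python3 -m creep '[[0,0,0,0,0,0,3.5],[0,0,0,0,0,0,3.5],[0,0,0,0,0,0,3.5],[0,0,0,0,0,0,3.5],[0,0,0,0,0,0,3.5],[0,0,0,0,0,0,3.5],[0,0,0,0,0,0,3.5],[0,0,0,0,0,0,3.5]]' 35
python3 - <<'E'
from h import *
import json
o=ctrl.get_obs();print(o["position"],o["ft_force"].round(2),o["torque"].round(2),o["opening"])
s=save("side","pics/s3.png");a=cv2.imread("pics/s3.png")
p=P("wrist");json.dump({k:np.array(v).tolist() for k,v in p.items()},open("w3.json","w"))
w=save("wrist","pics/w3.png")[:,:,::-1]
o=np.zeros((600,800,3),np.uint8);o[:300,:400]=cv2.resize(w,(400,300));o[:,400:]=cv2.resize(a[130:262,220:308],(400,600),interpolation=cv2.INTER_CUBIC)
cv2.imwrite("pics/c3.png",o)
E
```

```text
time_s: 7.35
position: [453.5, 16.7, 204.9]
ee_rot: [0.081, 0.997, -0.0, 0.001]
ft_force: [0.3, -0.2, 0.2]
opening: 80.0
time_s: 8.15
position: [452.8, 16.8, 204.7]
ee_rot: [0.081, 0.997, -0.0, 0.0]
ft_force: [1.6, -0.6, -0.2]
opening: 45.3
[452.79342041  16.81375751 204.72598047] [ 1.65 -0.62 -0.16] [-0.18 -0.36 -0.03] 45.29683343417814
```

View pics/c3.png

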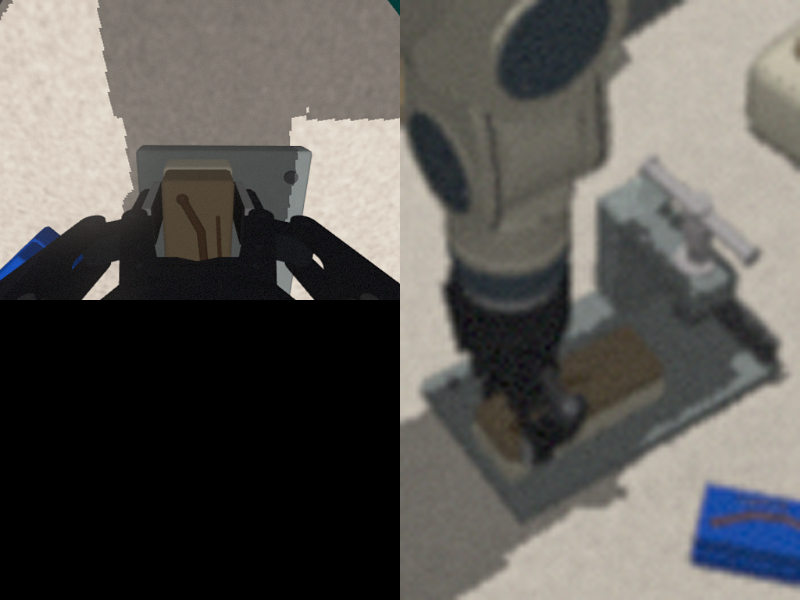

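The slab lies on the bed. In the wrist view the bed corners are at (137,150) and (311,150), and the slab's rear top corners at (162,171) and (234,171).

```bash
python3 - <<'E'
from h import *
import json
p=json.load(open("w3.json"));k=512/400
A=at(p,311*k,149*k,18)[:2];B=at(p,137*k,149*k,18)[:2]
S=[at(p,u*k,171*k,56)[:2] for u in(162,234)]
print(A,B,np.linalg.norm(A-B),S); y=(A-B)/np.linalg.norm(A-B);print(np.arctan2(-y[0],y[1]))
print("slab y", [-45+(s-B)@y for s in S],"x",[np.array([y[1],-y[0]])@(s-B)-170 for s in S])
E
```

```text
[438.67209182 100.80754636] [418.56590383 -21.45317796] 123.9029600466511 [array([424.06031155,   1.39066748]), array([430.51627428,  40.62605493])]
-0.16299442854409485
slab y [np.float64(-21.56733395095503), np.float64(18.195652233336638)] x [np.float64(-168.2853709328617), np.float64(-168.28184717389794)]
```

```bash
python3 -m creep '[[0.5,-0.08,0,0,0,0,3.5],[1.2,-0.2,0,0,0,0,3.5],[2,-0.33,0,0,0,0,3.5],[2.8,-0.47,0,0,0,0,3.5],[3.6,-0.6,0,0,0,0,3.5],[4.4,-0.73,0,0,0,0,3.5],[5.1,-0.85,0,0,0,0,3.5],[5.6,-0.93,0,0,0,0,3.5],[5.92,-0.98,0,0,0,0,3.5],[5.92,-0.98,0,0,0,0,3.5]]' 50
python3 -m creep '[[0.2,-0.03,0,0,0,0,3.5],[0.4,-0.07,0,0,0,0,3.5],[0.6,-0.1,0,0,0,0,3.5],[0.6,-0.1,0,0,0,0,3.5]]'
python3 -m creep '[[0.15,-0.025,0,0,0,0,3.5],[0.3,-0.05,0,0,0,0,3.5],[0.3,-0.05,0,0,0,0,3.5]]'
```

```text
time_s: 9.25
position: [511.0, 7.3, 204.8]
ee_rot: [0.081, 0.997, 0.0, -0.001]
ft_force: [-5.6, 1.1, 8.3]
opening: 45.1
time_s: 9.65
position: [516.8, 6.4, 204.8]
ee_rot: [0.081, 0.997, 0.0, -0.001]
ft_force: [-7.3, 0.8, 9.7]
opening: 45.3
time_s: 9.95
position: [519.7, 5.9, 204.8]
ee_rot: [0.081, 0.997, 0.0, -0.002]
ft_force: [-7.5, 2.3, 9.4]
opening: 45.4
```

```bash
python3 -m creep '[[0.1,-0.015,0,0,0,0,3.5],[0.2,-0.03,0,0,0,0,3.5],[0.2,-0.03,0,0,0,0,3.5]]'; python3 -m creep '[[0.1,-0.015,0,0,0,0,3.5],[0.2,-0.03,0,0,0,0,3.5],[0.2,-0.03,0,0,0,0,3.5]]';  python3 -m creep '[[0.1,-0.015,0,0,0,0,3.5],[0.2,-0.03,0,0,0,0,3.5],[0.2,-0.03,0,0,0,0,3.5]]'
```

```text
time_s: 10.25
position: [521.6, 5.6, 204.8]
ee_rot: [0.081, 0.997, 0.0, -0.002]
ft_force: [-8.0, 1.3, 10.8]
opening: 45.3
time_s: 10.55
position: [522.4, 5.5, 204.8]
ee_rot: [0.081, 0.997, 0.0, -0.003]
ft_force: [-14.9, 1.7, 16.9]
opening: 44.8
time_s: 10.85
position: [523.0, 5.5, 204.8]
ee_rot: [0.081, 0.997, 0.0, -0.005]
ft_force: [-24.2, 2.6, 25.0]
opening: 45.4
```

```bash
python3 -m creep '[[0,0,0,0,0,0,7],[0,0,0,0,0,0,7],[0,0,0,0,0,0,7],[-2.5,0.4,0,0,0,0,7],[-5,0.82,0,0,0,0,7],[-5,0.82,0,0,0,0,0],[-5,0.82,0,0,0,0,0],[-5,0.82,0,0,0,0,0],[-5,0.82,0,0,0,0,0],[-5,0.82,0,0,0,0,0]]'
python3 -m creep '[[0,0,0,0,0,0,0],[0,0,0,0,0,0,0],[0.5,-0.08,0,0,0,0,0],[1,-0.16,0,0,0,0,0],[1.5,-0.25,0,0,0,0,0],[1.5,-0.25,0,0,0,0,0]]'
python3 - <<'E'
from h import *
import json
p=P("wrist");json.dump({k:np.array(v).tolist() for k,v in p.items()},open("w4.json","w"))
a=save("side","pics/s4.png")[:,:,::-1];w=save("wrist","pics/w4.png")[:,:,::-1]
o=np.zeros((600,800,3),np.uint8);o[:300,:400]=cv2.resize(w,(400,300));o[:,400:]=cv2.resize(a[130:262,220:308],(400,600),interpolation=cv2.INTER_CUBIC)
cv2.imwrite("pics/c4.png",o)
E
```

```text
time_s: 11.85
position: [477.4, 12.7, 204.6]
ee_rot: [0.081, 0.997, 0.0, 0.0]
ft_force: [1.0, 0.4, 0.2]
opening: -0.1
time_s: 12.45
position: [490.7, 10.6, 204.2]
ee_rot: [0.081, 0.997, 0.0, -0.003]
ft_force: [-9.7, 0.9, 5.5]
opening: 0.0
```

View pics/c4.png

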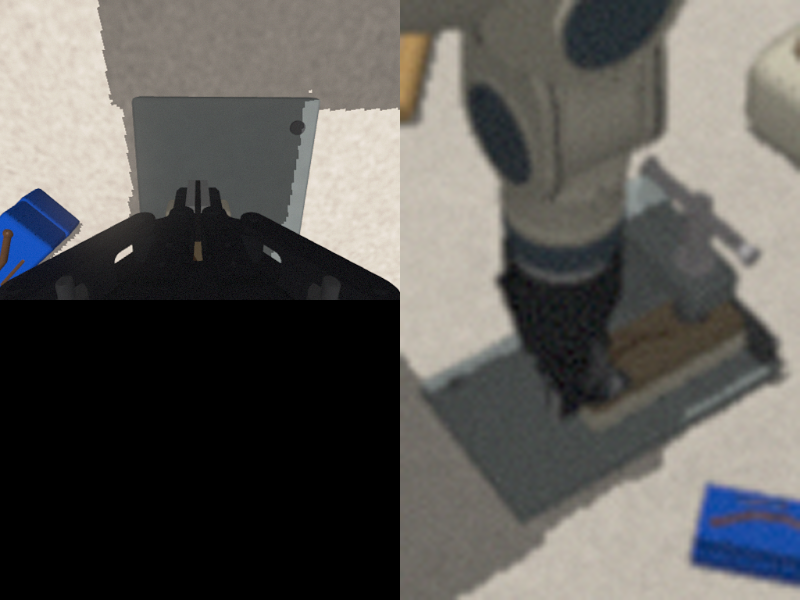

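The slab is under the foot, with its far end at the stop bar. The closed fingers bear on its rear end.

```bash
python3 -m creep '[[0.1,-0.015,0,0,0,0,0],[0.2,-0.03,0,0,0,0,0],[0.2,-0.03,0,0,0,0,0]]';python3 -m creep '[[0.1,-0.015,0,0,0,0,0],[0.2,-0.03,0,0,0,0,0],[0.2,-0.03,0,0,0,0,0]]'
```

```text
time_s: 12.85
position: [491.2, 10.6, 204.1]
ee_rot: [0.081, 0.997, 0.0, -0.004]
ft_force: [-18.3, 2.2, 12.4]
opening: -0.5
time_s: 13.15
position: [491.8, 10.6, 203.8]
ee_rot: [0.081, 0.997, 0.0, -0.006]
ft_force: [-26.8, 3.1, 18.6]
opening: 0.5
```

```bash
python3 -m creep '[[-1,0.16,0,0,0,0,0],[-1,0.16,5,0,0,0.1,0],[-1,0.16,10,0,0,0.25,4],[-1,0.16,15,0,0,0.4,5],[-1,0.16,20,0,0,0.55,5],[3,0,22,0,0,0.7,5],[7,-1,22,0,0,0.85,5],[10.2,-1.9,22,0,0,1,5],[10.2,-1.9,22,0,0,1.15,5],[10.2,-1.9,22,0,0,1.3,5]]' 100
python3 -m creep '[[0,0,0,0,0,0.15,5],[0,0,0,0,0,0.3,5],[0,0,0,0,0,0.36,5],[0,0,0,0,0,0.36,5],[0,0,0,0,0,0.36,5]]'
python3 - <<'E'
from h import *
import json
o=ctrl.get_obs();print(o["position"],o["ee_rot"].round(3),o["qpos"].round(2))
p=P("wrist");json.dump({k:np.array(v).tolist() for k,v in p.items()},open("w5.json","w"))
w=save("wrist","pics/w5.png")[:,:,::-1]
cv2.imwrite("pics/w5b.png",cv2.resize(w,(800,600)))
print(np.array(proj(p,[596,-8,168]))*800/512)
E
```

```text
time_s: 14.15
position: [599.3, -9.8, 423.7]
ee_rot: [-0.541, 0.841, 0.0, -0.0]
ft_force: [0.6, 0.2, 0.7]
opening: 50.1
time_s: 14.65
position: [598.1, -9.3, 424.6]
ee_rot: [-0.68, 0.733, -0.0, 0.0]
ft_force: [-0.4, 1.0, 0.0]
opening: 50.0
[598.07873338  -9.30341519 424.61561389] [-0.68   0.733 -0.     0.   ] [-0.16  0.34  0.19  1.42 -0.   -1.65]
[400.27814806 315.10186215]
```

View pics/w5b.png

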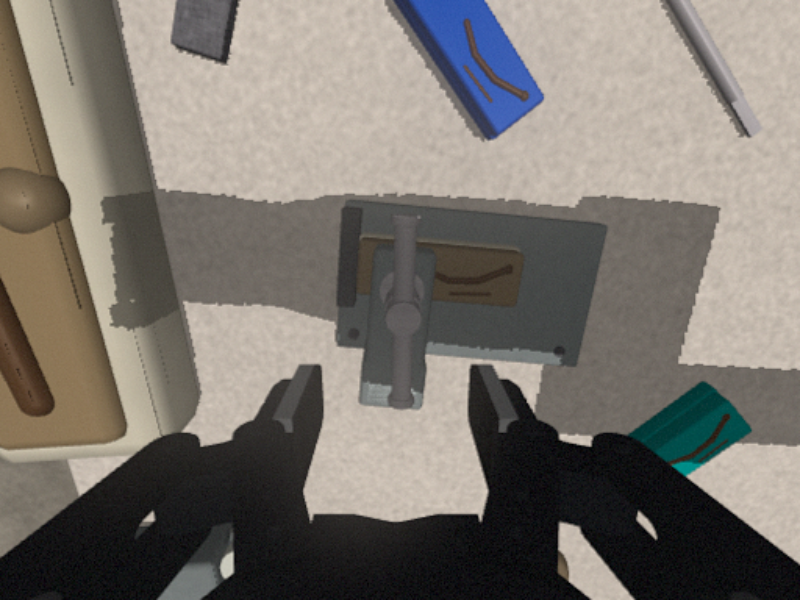

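Hub at (403,318), bar ends at (405,217) and (401,403). The slab's far end meets the stop at (360,270).

```bash
python3 - <<'E'
from h import *
import json
p=json.load(open("w5.json"));k=512/800
H,a,b=[at(p,u*k,v*k,z)[:2] for u,v,z in((403,318,172),(405,217,169),(401,403,169))]
print(H,a,b,np.linalg.norm(a-b),(a+b)/2,np.arctan2(*(b-a)[::-1]))
from scipy.spatial.transform import Rotation as R
o=ctrl.get_obs();y=R.from_quat(o["ee_rot"]).as_matrix()[:,1];print("jaw",np.arctan2(y[1],y[0]),o["position"],o["torque"])
E
```

```text
[594.66248454  -7.64397468] [590.03261878 -58.52704321] [599.2896442  42.7701802] 101.7193196453223 [594.66113149  -7.87843151] 1.4796646606195658
jaw 3.0670822320203905 [598.02818201  -9.29186837 424.61675056] [0.00106511 0.00673599 0.051054  ]
```

```bash
python3 -m creep '[[-0.27,0.15,-3,0,0,-0.015,5],[-0.27,0.15,-7,0,0,-0.015,5],[-0.27,0.15,-9,0,0,-0.015,5],[-0.27,0.15,-9.8,0,0,-0.015,5],[-0.27,0.15,-9.8,0,0,-0.015,5]]'
python3 -m creep '[[0,0,0,0,0,0,3.5],[0,0,0,0,0,0,2.5],[0,0,0,0,0,0,1],[0,0,0,0,0,0,1],[0,0,0,0,0,0,1],[0,0,0,0,0,0,1],[0,0,0,0,0,0,1],[0,0,0,0,0,0,1]]' 100
python3 -c "
from h import *
o=ctrl.get_obs();print(o['position'],o['ft_force'],o['torque'])"
```

```text
time_s: 15.2
position: [595.2, -7.8, 326.1]
ee_rot: [-0.675, 0.738, 0.001, -0.0]
ft_force: [0.3, 0.7, 0.2]
opening: 50.0
time_s: 16.0
position: [594.3, -7.6, 328.4]
ee_rot: [-0.675, 0.737, -0.0, -0.0]
ft_force: [-7.8, -0.2, 9.6]
opening: 15.9
[594.31846796  -7.6461997  328.38605127] [-7.78580894 -0.22827694  9.64990853] [0.11161326 1.82251253 0.00297457]
```

```bash
python3 -m creep '[[0,0,0,0,0,0,4],[0,0,0,0,0,0,4],[-0.1,0,-0.5,0,0,0,4],[-0.1,0,-0.5,0,0,0,4],[-0.1,0,-0.5,0,0,0,1],[-0.1,0,-0.5,0,0,0,1],[-0.1,0,-0.5,0,0,0,1],[-0.1,0,-0.5,0,0,0,1],[-0.1,0,-0.5,0,0,0,1],[-0.1,0,-0.5,0,0,0,1]]' 100
python3 -c "
from h import *
o=ctrl.get_obs();print(o['position'],o['ft_force'],o['torque'])"
```

```text
time_s: 17.0
position: [594.2, -7.8, 321.9]
ee_rot: [-0.675, 0.737, -0.0, 0.0]
ft_force: [-0.8, 0.9, 3.8]
opening: 16.7
[594.19331583  -7.75859333 321.92338435] [-0.79260786  0.93026589  3.77979926] [-0.08701425  0.23789618  0.04974334]
```

```bash
cat > t.py <<'E'
from h import *
o=ctrl.get_obs();q=o['ee_rot'];print("T",o['torque'].round(3),"yaw",round(2*np.arctan2(q[0],q[1]),3),'q6',o['qpos'][5].round(3),'tau',o['tau'][[3,4,5]].round(3))
E
python3 -m creep '[[0,0,-0.05,0,0,-0.1,1],[0,0,-0.1,0,0,-0.2,1],[0,0,-0.15,0,0,-0.3,1]]'; python3 t.py; python3 -m creep '[[0,0,-0.05,0,0,-0.1,1],[0,0,-0.1,0,0,-0.2,1]]'; python3 t.py
python3 - <<'E'
from h import *
w=save("wrist","pics/w6.png")[:,:,::-1]; s=save("top","pics/t6.png")[:,:,::-1]
cv2.imwrite("pics/w6b.png",cv2.resize(w[100:350,130:400],(648,600)))
E
```

```text
time_s: 17.3
position: [593.5, -9.1, 321.5]
ee_rot: [-0.556, 0.831, -0.002, -0.002]
ft_force: [-7.9, -3.5, 21.3]
opening: 16.7
T [-0.475  1.411  0.832] yaw -1.178 q6 -1.334 tau [-4.085  4.706 -1.361]
time_s: 17.5
position: [593.6, -8.3, 320.8]
ee_rot: [-0.47, 0.883, -0.001, 0.0]
ft_force: [-12.0, -9.3, 17.6]
opening: 17.0
T [-1.439  2.06   0.302] yaw -0.978 q6 -1.133 tau [-1.76  -0.759 -1.754]
```

View pics/w6b.png

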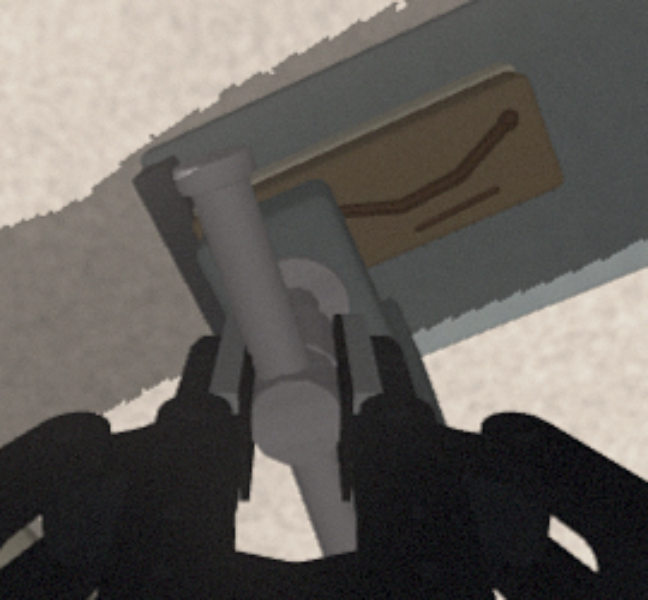

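The picture shows the bar lagging the jaws by about 15–20°, so the round hub slips. I'll regrip on one arm of the bar, as described in the task.

```bash
python3 -m creep '[[0,0,0,0,0,0,5],[0,0,0,0,0,0,5],[0,0,0,0,0,0,5]]'
python3 - <<'E'
from h import *
import json
p=P("wrist");o=ctrl.get_obs();print(o["position"],o["ft_force"].round(1),o["torque"].round(2))
json.dump({k:np.array(v).tolist() for k,v in p.items()},open("w7.json","w"))
w=save("wrist","pics/w7.png")[:,:,::-1]
k1,k2=270/648,250/600
a,b,h=[at(p,130+u*k1,100+v*k2,z)[:2] for u,v,z in((214,168,172.),(280,365,172.),(297,422,176))]
print(a,b,h,np.linalg.norm(a-h),np.arctan2(*(b-a)[::-1]),np.arctan2(*(h-a)[::-1]))
cv2.imwrite("pics/w7b.png",cv2.resize(w[100:350,130:400],(648,600)))
E
```

```text
time_s: 17.9
position: [594.3, -7.7, 318.8]
ee_rot: [-0.472, 0.882, 0.0, -0.0]
ft_force: [-0.2, 1.2, 0.1]
opening: 50.0
[594.26063351  -7.70091301 318.81693398] [-0.2  1.2  0.1] [ 0.01 -0.01 -0.05]
[579.19885209 -55.62332664] [590.57608495 -18.97849474] [593.18582758  -9.46179326] 48.23404034366202 1.2697591355036733 1.2765889036867923
```

View pics/w7b.png

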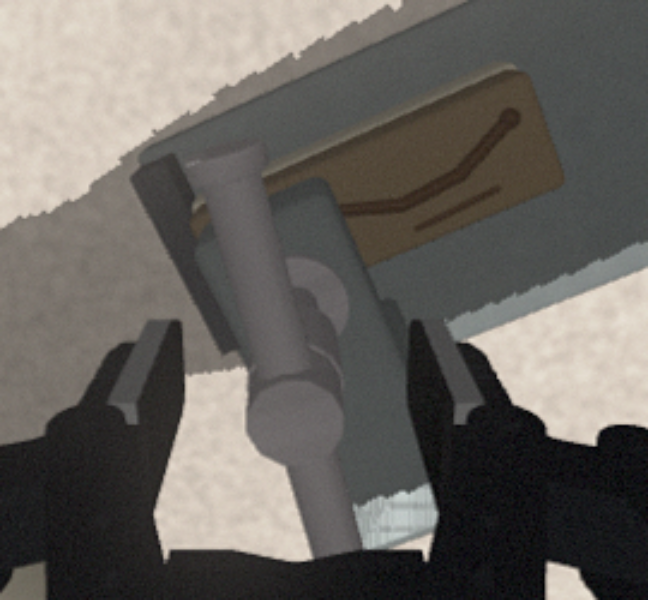

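```bash
python3 -m creep '[[0,0,0.2,0,0,0.14,5],[0,0,0.2,0,0,0.28,5],[0,0,0.2,0,0,0.32,5],[-0.4,-1.5,0.2,0,0,0.32,5],[-0.8,-2.9,0.2,0,0,0.32,5],[-0.8,-2.9,0.2,0,0,0.32,5],[-0.8,-2.9,0.2,0,0,0.32,5]]'; python3 t.py
python3 -m creep '[[0,0,0,0,0,0,3],[0,0,0,0,0,0,2],[0,0,0,0,0,0,0.5],[0,0,0,0,0,0,0.5],[0,0,0,0,0,0,0.5],[0,0,0,0,0,0,0.5],[0,0,0,0,0,0,0.5],[0,0,0,0,0,0,0.5]]' 80; python3 t.py
python3 - <<'E'
from h import *
import json
p=P("wrist")
json.dump({k:np.array(v).tolist() for k,v in p.items()},open("w8.json","w"))
w=save("wrist","pics/w8.png")[:,:,::-1]
cv2.imwrite("pics/w8b.png",cv2.resize(w[100:350,130:400],(648,600)))
E
```

```text
time_s: 18.65
position: [586.0, -37.6, 321.2]
ee_rot: [-0.606, 0.796, 0.0, 0.0]
ft_force: [-0.5, -0.4, 0.6]
opening: 50.3
T [ 0.024 -0.013  0.023] yaw -1.301 q6 -1.508 tau [-0.005 -0.047 -0.054]
time_s: 19.45
position: [585.8, -36.5, 321.4]
ee_rot: [-0.607, 0.795, 0.0, -0.0]
ft_force: [-5.9, -0.3, 5.4]
opening: 8.4
T [ 0.101  1.086 -0.143] yaw -1.303 q6 -1.509 tau [-2.079  0.205 -0.14 ]
```

View pics/w8b.png

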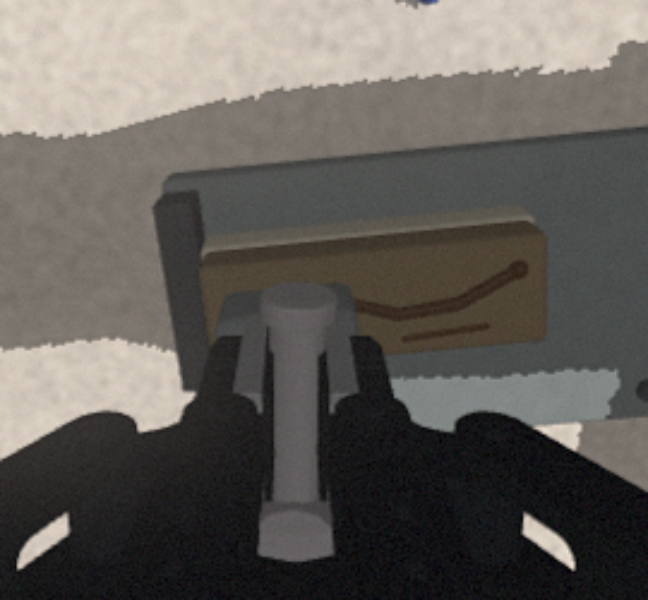

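The bar arm is held squarely between the pads, and the slab is flush with the stop bar at (200,300). Next I'll work out the arc.

```bash
cat > t.py <<'E'
from h import *
o=ctrl.get_obs();q=o['ee_rot'];F=o['ft_force'];r=(o['position'][:2]-[594.3,-8])/1000
a=2*np.arctan2(q[0],q[1])
print("M",round(r[0]*F[1]-r[1]*F[0]+o['torque'][2],3),"Tz",o['torque'][2].round(3),"F",F.round(1),"turned",round(-1.303-a if False else a+1.303,3),"r",np.hypot(*r).round(4))
E
python3 - <<'E'
import numpy as np
d=np.array([-.82,-2.87]);s=.08
R=lambda t:np.array([[np.cos(t),np.sin(t)],[-np.sin(t),np.cos(t)]])
for i in range(0,36,2):
    print(round(i*s,2),[[*np.round((R((i+j)*s)-R(i*s))@d,3).tolist(),round(-.04*j,2),0,0,round(-s*j,2),.5] for j in(1,2)])
E
python3 t.py
```

```text
0.0 [[-0.227, 0.075, -0.04, 0, 0, -0.08, 0.5], [-0.447, 0.167, -0.08, 0, 0, -0.16, 0.5]]
0.16 [[-0.212, 0.11, -0.04, 0, 0, -0.08, 0.5], [-0.414, 0.236, -0.08, 0, 0, -0.16, 0.5]]
0.32 [[-0.192, 0.142, -0.04, 0, 0, -0.08, 0.5], [-0.371, 0.299, -0.08, 0, 0, -0.16, 0.5]]
0.48 [[-0.167, 0.171, -0.04, 0, 0, -0.08, 0.5], [-0.319, 0.355, -0.08, 0, 0, -0.16, 0.5]]
0.64 [[-0.137, 0.195, -0.04, 0, 0, -0.08, 0.5], [-0.258, 0.401, -0.08, 0, 0, -0.16, 0.5]]
0.8 [[-0.104, 0.215, -0.04, 0, 0, -0.08, 0.5], [-0.191, 0.437, -0.08, 0, 0, -0.16, 0.5]]
0.96 [[-0.069, 0.229, -0.04, 0, 0, -0.08, 0.5], [-0.119, 0.462, -0.08, 0, 0, -0.16, 0.5]]
1.12 [[-0.032, 0.237, -0.04, 0, 0, -0.08, 0.5], [-0.044, 0.475, -0.08, 0, 0, -0.16, 0.5]]
1.28 [[0.007, 0.239, -0.04, 0, 0, -0.08, 0.5], [0.032, 0.476, -0.08, 0, 0, -0.16, 0.5]]
1.44 [[0.044, 0.235, -0.04, 0, 0, -0.08, 0.5], [0.108, 0.465, -0.08, 0, 0, -0.16, 0.5]]
1.6 [[0.081, 0.224, -0.04, 0, 0, -0.08, 0.5], [0.18, 0.442, -0.08, 0, 0, -0.16, 0.5]]
1.76 [[0.116, 0.209, -0.04, 0, 0, -0.08, 0.5], [0.248, 0.407, -0.08, 0, 0, -0.16, 0.5]]
1.92 [[0.148, 0.187, -0.04, 0, 0, -0.08, 0.5], [0.31, 0.363, -0.08, 0, 0, -0.16, 0.5]]
2.08 [[0.176, 0.162, -0.04, 0, 0, -0.08, 0.5], [0.364, 0.309, -0.08, 0, 0, -0.16, 0.5]]
2.24 [[0.199, 0.131, -0.04, 0, 0, -0.08, 0.5], [0.408, 0.247, -0.08, 0, 0, -0.16, 0.5]]
2.4 [[0.218, 0.098, -0.04, 0, 0, -0.08, 0.5], [0.442, 0.178, -0.08, 0, 0, -0.16, 0.5]]
2.56 [[0.23, 0.062, -0.04, 0, 0, -0.08, 0.5], [0.465, 0.106, -0.08, 0, 0, -0.16, 0.5]]
2.72 [[0.237, 0.025, -0.04, 0, 0, -0.08, 0.5], [0.476, 0.03, -0.08, 0, 0, -0.16, 0.5]]
M -0.312 Tz -0.16 F [-5.   1.1  5.4] turned -0.0 r 0.0298
```

```bash

python3 -m creep '[[-0.23,0.08,-0.04,0,0,-0.08,0.5],[-0.45,0.17,-0.08,0,0,-0.16,0.5]]' >/dev/null; python3 t.py
python3 -m creep '[[-0.21,0.11,-0.04,0,0,-0.08,0.5],[-0.41,0.24,-0.08,0,0,-0.16,0.5]]'>/dev/null; python3 t.py
python3 -m creep '[[-0.19,0.14,-0.04,0,0,-0.08,0.5],[-0.37,0.30,-0.08,0,0,-0.16,0.5]]'>/dev/null; python3 t.py
```

```text
M 0.189 Tz 0.265 F [-3.  -0.5  4.5] turned 0.162 r 0.0298
M 0.206 Tz 0.252 F [-2.8 -1.4  4.5] turned 0.323 r 0.0298
M 0.2 Tz 0.258 F [-4.2 -1.6  4.7] turned 0.483 r 0.0298
```

```bash

python3 -m creep '[[-0.17,0.17,-0.04,0,0,-0.08,0.5],[-0.32,0.35,-0.08,0,0,-0.16,0.5]]' >/dev/null; python3 t.py
python3 -m creep '[[-0.14,0.20,-0.04,0,0,-0.08,0.5],[-0.26,0.40,-0.08,0,0,-0.16,0.5]]'>/dev/null; python3 t.py
python3 -m creep '[[-0.10,0.21,-0.04,0,0,-0.08,0.5],[-0.19,0.44,-0.08,0,0,-0.16,0.5]]'>/dev/null; python3 t.py
```

```text
M 0.257 Tz 0.276 F [-3.9 -2.1  4.7] turned 0.643 r 0.0298
M 0.223 Tz 0.254 F [-3.6 -0.7  5.3] turned 0.803 r 0.0299
M 0.2 Tz 0.186 F [-3.3 -1.6  5. ] turned 0.963 r 0.0299
```

```bash

python3 -m creep '[[-0.07,0.23,-0.04,0,0,-0.08,0.5],[-0.12,0.46,-0.08,0,0,-0.16,0.5]]' >/dev/null; python3 t.py
python3 -m creep '[[-0.03,0.24,-0.04,0,0,-0.08,0.5],[-0.04,0.475,-0.08,0,0,-0.16,0.5]]'>/dev/null; python3 t.py
```

```text
M 0.151 Tz 0.159 F [-4.4 -0.5  5.7] turned 1.123 r 0.0299
M 0.251 Tz 0.201 F [-4.4 -1.7  5.4] turned 1.283 r 0.0299
```

```bash

python3 -m creep '[[0.01,0.24,-0.04,0,0,-0.08,0.5],[0.03,0.475,-0.08,0,0,-0.16,0.5]]' >/dev/null; python3 t.py
```

```text
M 0.191 Tz 0.16 F [-4.5 -0.4  5.5] turned 1.443 r 0.03
```

```bash

python3 -m creep '[[0.04,0.235,-0.04,0,0,-0.08,0.5]]' >/dev/null; python3 t.py
python3 -m creep '[[0.065,0.23,-0.04,0,0,-0.08,0.5]]' >/dev/null; python3 t.py
```

```text
M 0.289 Tz 0.214 F [-4.2 -1.6  5.4] turned 1.523 r 0.03
M 0.304 Tz 0.212 F [-4.8 -1.7  6.3] turned 1.603 r 0.03
```

```bash

python3 -m creep '[[0.08,0.225,-0.04,0,0,-0.08,0.5]]' >/dev/null; python3 t.py
python3 -m creep '[[0.10,0.215,-0.04,0,0,-0.08,0.5]]' >/dev/null; python3 t.py
```

```text
M 0.305 Tz 0.224 F [-3.9 -1.3  6.5] turned 1.683 r 0.03
M 0.374 Tz 0.257 F [-5.2 -1.8  6.5] turned 1.763 r 0.03
```

```bash

python3 -m creep '[[0.06,0.105,-0.02,0,0,-0.04,0.5]]' >/dev/null; python3 t.py
python3 -m creep '[[0.06,0.10,-0.02,0,0,-0.04,0.5]]' >/dev/null; python3 t.py
```

```text
M 0.326 Tz 0.196 F [-6.  -1.6  7.6] turned 1.802 r 0.03
M 0.384 Tz 0.23 F [-7.  -1.8  6.9] turned 1.841 r 0.03
```

```bash

python3 -m creep '[[0.045,0.06,-0.015,0,0,-0.025,0.5]]' >/dev/null; python3 t.py
python3 -m creep '[[0.045,0.06,-0.015,0,0,-0.025,0.5]]' >/dev/null; python3 t.py
```

```text
M 0.379 Tz 0.249 F [-6.5 -1.   7.1] turned 1.866 r 0.03
M 0.398 Tz 0.283 F [-6.6 -0.2  7.7] turned 1.89 r 0.03
```

```bash
python3 -m creep '[[0,0,0,0,0,0,4],[0,0,0,0,0,0,4],[0,0,0,0,0,0,4],[0,0,2,0,0,0,4],[0,0,6,0,0,0,4],[0,0,10,0,0,0,4],[0,0,12,0,0,0,4],[0,0,12,0,0,0,4]]'; python3 t.py
python3 -m creep '[[-5,-5,0,0,0,0,4],[-10,-10,0,0,0,0,4],[-13,-15,0,0,0,0,4],[-13,-18,0,0,0,0,4],[-13,-18,0,0,0,0,4],[-13,-18,0,0,0,0,4],[-13,-18,0,0,0,0,4]]'
python3 - <<'E'
from h import *
t=save("top","pics/t9.png")[:,:,::-1];s=save("side","pics/s9.png")[:,:,::-1]
o=np.zeros((600,800,3),np.uint8)
o[:,:400]=cv2.resize(s[130:262,220:308],(400,600),interpolation=cv2.INTER_CUBIC)
o[:300,400:]=cv2.resize(t,(400,300),interpolation=cv2.INTER_AREA)
o[300:,400:]=cv2.resize(t[135:225,225:345],(400,300),interpolation=cv2.INTER_CUBIC)
cv2.imwrite("pics/c9.png",np.clip(o*1.4,0,255).astype(np.uint8))
E
```

```text
time_s: 22.9
position: [570.1, 8.7, 434.8]
ee_rot: [0.289, 0.957, 0.001, 0.003]
ft_force: [0.3, 0.3, -0.6]
opening: 40.0
M -0.009 Tz 0.004 F [ 0.3  0.3 -0.6] turned 1.889 r 0.0294
time_s: 23.6
position: [439.6, -171.8, 430.9]
ee_rot: [0.29, 0.957, 0.0, -0.001]
ft_force: [0.6, -0.4, -0.1]
opening: 40.2
```

```bash
python3 - <<'E'
from h import *
t=cv2.imread("pics/t9.png").astype(int);b,g,r=t[...,0],t[...,1],t[...,2]
m=((r-b)>18)&((r-b)<60); m[:140]=0;m[230:]=0;m[:,:235]=0;m[:,300:]=0
v,u=np.where(m);print(len(u))
if len(u):
    p=P("top");O=np.array([595.5,-7.9]);x=np.array([.9862,-.1652]);y=np.array([.1652,.9862])
    q=np.array([at(p,a,c,56)[:2]-O for a,c in zip(u,v)]);print("x range",np.percentile(q@x,[1,50,99]),"y",np.percentile(q@y,[2,50,98]))
o=ctrl.get_obs();print(o["time_s"],o["ft_force"])
E
```

```text
268
x range [-93.62553091 -56.72580356 -15.15624408] y [-17.37591906   0.39390462  20.41749521]
23.7 [-0.23563911  0.37197986  0.52485896]
```

Rear end of the slab's top is at x ≈ -94 (-95 expected) and the slab is centred at y ≈ +0.4, so it is still home. Handing in.

```bash
python3 -c "
from rig import ctrl
print(ctrl.close_job())"
```

```text
the job is handed in; nothing more can be done
None
```

The slab is on the vise bed, bone side up and home against the end stop, and the screw is clamped down on it. I handed the job in at about 24 s, with the gripper open and well clear of the vise.

- **Placing:** I set the tan slab on the bed and slid it in while holding it. I then pushed its rear end with closed fingers until the force rose to about 27 N with almost no movement. After release, the top camera puts its rear end at x ≈ -94 mm (-95 expected) and its centre at y ≈ +0.4 mm.
- **Clamping:** My first grip, on the round hub, slipped, so I regripped on one arm of the bar. While turning, the torque averaged about 0.21 N m running free and reached about 0.38–0.40 N m at the end. That is a rise of roughly 0.17–0.18 N m, against 0.16 wanted and 0.25 too tight.

**What the checks leave open:**
- Single torque readings scatter by about 0.03 N m, and the free drag read 0.21 instead of the stated 0.25. The true rise could be anywhere from about 0.14 to 0.20 N m.
- The picture limit stopped me from viewing the scene after release. The slab's final position was checked only by image code. I didn't check the bystanders again, but no move went near them.

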